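Fold down a row of flip-lids in a tube rack

TASK

Without grasping anything, run the fingertips along the row of five large tubes in the rack, starting at the end towards which the lids stand open (the hinge side), so that their flip-lids fold over and shut one after another, and leave all five fully shut. Touch gently, leave the four small tubes in the other row open, and do not lift or shift the rack or disturb the other things on the bench. Finish clear of everything.

Things in the scene. Friction and masses are not known exactly. Their poses are not given: they have to be found in the camera images.
- rack: loose grey tube rack, 190 (its x) x 100 (its y) x 55 mm, about 0.85 kg, flat on the bench at any yaw; origin at the centre of its underside, z up. Two rows of white tubes run along x: five large at y = -22 mm (x = -68, -34, 0, 34, 68), four small at y = +30 mm (x = -63, -21, 21, 63). Collars 18 / 13 mm across stand 9 mm above the rack. Each lid is hinged on its tube's -x side and folds shut towards +x.
- row_first (a point): fixed point on the rack (axes as the rack's): top centre of the first large tube's lid (lid1) when shut, 68 mm above the bench; hinge end of the row, where the pass starts. Large lid: flat, white, 20 mm from hinge to free edge, 19 wide, 4 thick; hinge 10 mm to -x of the tube's axis, 64 mm above the bench. Standing open it reaches about 85 mm above the bench.
- row_last (a point): the same point of the last large tube (lid5), 136 mm from row_first along the rack's +x. Axes as the rack's.
- lid1 (a joint): lid of large tube 1, counted from row_first: 0 shut, about 1.57 upright, 2.1 fully back; stiff hinge, stays where it is left, about 0.3 N at its free edge moves it
- lid2 (a joint): lid of large tube 2, counted from row_first: 0 shut, about 1.57 upright, 2.1 fully back; stiff hinge, stays where it is left, about 0.3 N at its free edge moves it
- lid3 (a joint): lid of large tube 3, counted from row_first: 0 shut, about 1.57 upright, 2.1 fully back; stiff hinge, stays where it is left, about 0.3 N at its free edge moves it
- lid4 (a joint): lid of large tube 4, counted from row_first: 0 shut, about 1.57 upright, 2.1 fully back; stiff hinge, stays where it is left, about 0.3 N at its free edge moves it
- lid5 (a joint): lid of large tube 5, counted from row_first: 0 shut, about 1.57 upright, 2.1 fully back; stiff hinge, stays where it is left, about 0.3 N at its free edge moves it
- small1 (a joint): lid of small tube 1: 0 shut, about 1.6 upright (open); stays where it is left; 12 x 12 x 4 mm, hinge 6 mm to -x of the tube's axis, 64 mm above the bench; is to stay open
- small2 (a joint): lid of small tube 2: 0 shut, about 1.6 upright (open); stays where it is left; 12 x 12 x 4 mm, hinge 6 mm to -x of the tube's axis, 64 mm above the bench; is to stay open
- small3 (a joint): lid of small tube 3: 0 shut, about 1.6 upright (open); stays where it is left; 12 x 12 x 4 mm, hinge 6 mm to -x of the tube's axis, 64 mm above the bench; is to stay open
- small4 (a joint): lid of small tube 4: 0 shut, about 1.6 upright (open); stays where it is left; 12 x 12 x 4 mm, hinge 6 mm to -x of the tube's axis, 64 mm above the bench; is to stay open
- pen: white marker pen with black cap, about 125 mm long and 13 mm thick, lying beside the rack; loose; origin at the centre of its underside; to be left alone
- jar: small closed jar, 42 mm diameter, 68 mm tall, standing beside the rack; loose; origin at the centre of its underside; to be left alone
- timer: flat white bench timer, 60 x 62 x 20 mm, lying beside the rack; loose; origin at the centre of its underside; to be left alone
- dish: clear round covered dish, 94 mm diameter, 15 mm tall, near one end of the rack; loose; origin at the centre of its underside; to be left alone
- beaker: clear open plastic beaker, 64 mm rim diameter, 70 mm tall, near the other end of the rack; loose; origin at the centre of its underside; to be left alone
- wellplate: flat white well plate, 128 x 86 x 15 mm, to the robot's left; loose; origin at the centre of its underside; to be left alone
- tipbox: blue box of pipette tips, 122 x 85 x 62 mm, to the robot's right; loose; origin at the centre of its underside; to be left alone
Things that resemble listed ones, but are neither listed nor needed, are in the scene too. What is shaped like the rack but yellow is not meant.

How it is judged:
By the outcome, as a careful person would: the job done as asked, in the order asked, and still so for the second after the job is handed in, with the robot touching nothing.
It also fails if it takes over 42 s, if anything falls off the work surface, if the arm or the gripper's body presses on something with over 40 N, if the wrist force passes 120 N, or if a joint passes its speed limit or range.

ROBOT

A 6-joint arm with a two-finger parallel gripper is mounted at the origin on the work surface. World frame = base frame: x ahead of the robot, y to its left, z up, the work surface at z = 0. Lengths are in mm, angles in degrees, forces in N, time in s.
With the tool pointing down it reaches from about 300 to 850 mm from the base axis. Payload 4.2 kg.
Tool frame: the origin (TCP) lies midway between the tips of the shut fingers; the grasp point (between the pads) lies 19 mm behind it (env.grip_point_offset is the distance from the TCP to the grasp point, in mm); z points along the fingers, x is the direction in which the jaws open and shut, and the axes are right-handed (so a half turn about z gives the same grasp; the last joint's range is limited). The gripper opens to 91 mm and grips with 3 to 60 N. Pads are 32 mm wide; open, the fingers measure 118 mm over their backs; the gripper's body (76 mm by 178 mm) begins 60 mm behind the grasp point.
Start: joints at [-1.146, 18.312, 89.639, -0, 72.044, -1.146], TCP at [575.016, 0, 213.976] pointing down, gripper open.
Joint ranges: [-177.97, 177.97], [-48.28, 115.42], [12.27, 149.76], [-77.06, 257.06], [2.81, 150.46], [-146.56, 146.56]. Speed limits (degrees/s): [147.25, 147.25, 180, 180, 180, 180].

INTERFACE

Orientations are given as [roll, pitch, yaw] about the fixed x, y, z axes, in that order (R = Rz(yaw) Ry(pitch) Rx(roll)).
In Python, from workcell import env gives the robot as it stands.
- The arm moves only by the shell command python3 -m pendant 'ROWS' [FORCE]. ROWS is JSON, a list of rows, each an object with "xyz": the shift along the tool's x, y, z in m, a list of three; "roll": the turn about the tool's z in degrees; "jaw": the closure, from 0 (fully open) to 1 (shut). A call has exactly 8 rows; each row is the pose to reach, as a shift and turn from the pose commanded when the call began, along the tool's axes at that moment; what a row does not reach only later rows make up. A row lasts 1/8 s, in which the tool goes at most 62.5 mm and 10.7 degrees, less where a joint would pass 70% of its speed; a pose out of reach is approached as far as the arm can. A call with a gripper value outside its range is refused whole. The fingers move at their own pace and stop on an object; FORCE is the grip in N (left out, the last holds). Time passes only in rows, so rows that repeat a pose let the fingers close, or fill a call up. It gives the time, the measured TCP pose, the force and the opening at its end, in the units of the state.
- env.state(): the state, without advancing time (a new reading comes with each control period).
- env.grab_frame(name): name is "scene" or "side" or "wrist"; returns (picture, depth): 480x640x3 uint8, blue, green, red; 480x640 float32, mm along the optical axis (not along the pixel's ray), 0 where there is no reading.
- env.camera_params(name): a dict with "camera_matrix" (3x3 intrinsics, pixels), "cam_to_world" (4x4, takes a point from camera to world coordinates); the wrist camera has in their place "hand_eye" (4x4, takes a point from camera to tool coordinates, whose origin is the TCP and whose axes are the tool frame's). Camera axes: x right, y up, looking along -z (the intrinsics and any distortion apply to the point x, -y, -z); pixel columns grow to the right and rows downward; lengths in mm; the calibration is good to about 2 mm. A picture is of the moment at which its call begins: read the wrist's pose just before it. camera_params takes no time and is no camera call.
- env.job_done(): hands the job in, once; it reports no verdict.
The state is a dict: "time_s": time; "qpos": joint angles; "qvel": joint speeds; "effort": joint torques, N m; "ee_pos": TCP position; "ee_rot": TCP orientation; "force": force on the tool from outside, world axes, zero at the start; "torque": the same for the moment, N m; "gripper_width": finger opening in mm.
Only numpy, scipy, OpenCV 4.12 (cv2) and the standard library are available. Lean on these libraries where they do the work, as an engineer would, in place of code of your own. Each camera call takes 0.05 s, during which the arm holds its last target. There are 200 camera calls.

## Working session

There is one attempt and no reset: what is moved stays moved. The work goes in short steps, Python scripts to look and compute and a shell command to move; the robot and the scene stay as the last step left them, time stands still between calls to the robot, and variables do not carry over. Pictures are saved under pics/ and viewed, about 8 in all and at most 12, crops included, and the job is handed in when it is done.

```bash
ls; mkdir -p pics; cat > h.py <<'E'
import numpy as np,cv2
from workcell import env
def snap(n,f):
    s=env.state(); im,d=env.grab_frame(n); cv2.imwrite('pics/'+f+'.png',im); np.savez('pics/'+f+'.npz',im=im,d=d,p=s['ee_pos'],r=s['ee_rot']); return im,d,s
def pts(n,d,s):
    from scipy.spatial.transform import Rotation as R
    c=env.camera_params(n);K=np.array(c['camera_matrix'])
    v,u=np.mgrid[:480,:640]
    P=np.stack([(u-K[0,2])/K[0,0]*d,-(v-K[1,2])/K[1,1]*d,-d],-1)
    if n=='wrist':
        T=np.eye(4);T[:3,:3]=R.from_euler('xyz',s['ee_rot'],degrees=True).as_matrix();T[:3,3]=s['ee_pos'];T=T@np.array(c['hand_eye'])
    else:T=np.array(c['cam_to_world'])
    return P@T[:3,:3].T+T[:3,3]
E
python3 - <<'E'
from h import *
for n in('scene','side','wrist'):
    im,d,s=snap(n,n+'0'); print(n,env.camera_params(n))
print(s)
E
```

```text
pics
scene {'camera_matrix': array([[564.13854665,   0.        , 319.26624071],
       [  0.        , 564.13854665, 239.97590412],
       [  0.        ,   0.        ,   1.        ]]), 'cam_to_world': array([[ 7.04656990e-01, -4.96512240e-01,  5.06886695e-01,
         1.26985595e+03],
       [ 7.09545281e-01,  4.91068902e-01, -5.05368012e-01,
        -7.44185895e+02],
       [ 2.00511115e-03,  7.15770165e-01,  6.98333051e-01,
         1.06721278e+03],
       [ 0.00000000e+00,  0.00000000e+00,  0.00000000e+00,
         1.00000000e+00]])}
side {'camera_matrix': array([[496.64416564,   0.        , 322.14371179],
       [  0.        , 496.64416564, 241.41931662],
       [  0.        ,   0.        ,   1.        ]]), 'cam_to_world': array([[ 8.41911104e-01,  3.88479014e-01, -3.74526031e-01,
         1.13142505e+01],
       [-5.39418279e-01,  6.24682528e-01, -5.64623467e-01,
        -7.98124454e+02],
       [ 1.46155001e-02,  6.77388954e-01,  7.35479838e-01,
         1.10129456e+03],
       [ 0.00000000e+00,  0.00000000e+00,  0.00000000e+00,
         1.00000000e+00]])}
wrist {'camera_matrix'
[... 470 characters left out ...]
0000000e+00,
         1.00000000e+00]])}
{'time_s': 0.1, 'qpos': array([-1.14574854e+00,  1.83470535e+01,  8.96982693e+01,  5.87753057e-05,
        7.20454889e+01, -1.14476646e+00]), 'qvel': array([-0.02333116, -0.13902453, -0.17488373,  0.00340127,  0.10982551,
        0.02333858]), 'effort': array([ 5.01049108e-04, -4.13330913e+01, -2.32510239e+01,  7.29743019e-02,
        4.21804120e-02, -4.88014211e-05]), 'ee_pos': array([5.74547526e+02, 1.18202616e-02, 2.13221408e+02]), 'ee_rot': array([-1.79998130e+02,  9.07923734e-02, -9.98759880e-04]), 'force': array([-0.0132543 ,  0.28776624,  0.46785087]), 'torque': array([ 0.01370556,  0.02917669, -0.03031309]), 'gripper_width': 91.18046735809979}
```

View pics/scene0.png

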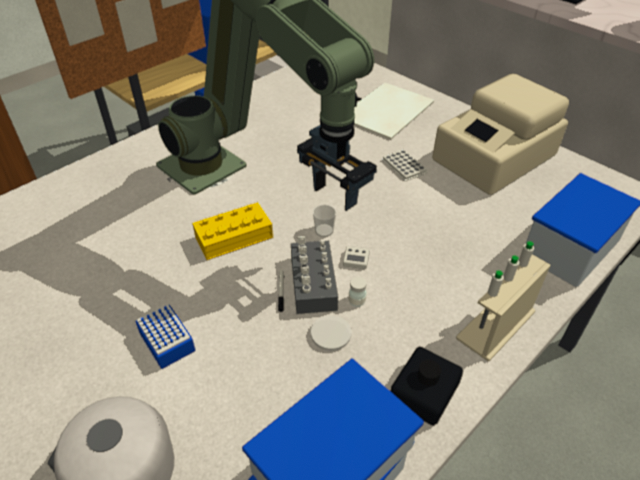

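View pics/wrist0.png

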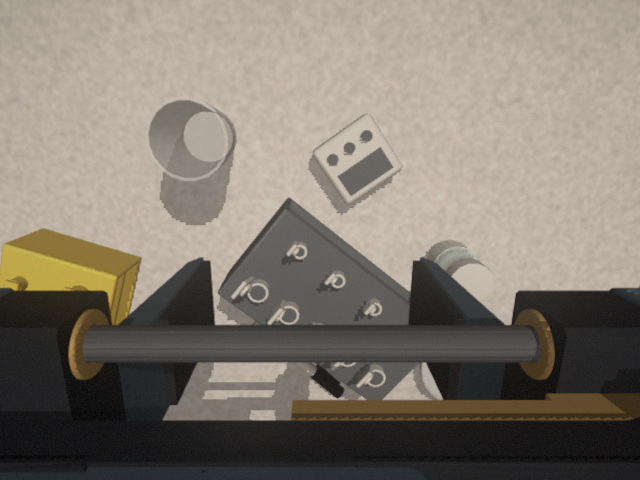

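The wrist view shows the grey rack running from upper-left (255,230) to lower-right (390,390). The large row is on its lower-left side, with tube 1 at about (255,292) and lids open to the left, so rack +x points right and down. The pen lies just off the lower-left side and the beaker is at the tube 1 end. Next I measure the rack from the depth.

```bash
cat > m.py <<'E'
from h import *
import sys
def fit(n,f):
    z=np.load('pics/'+f+'.npz'); s={'ee_pos':z['p'],'ee_rot':z['r']}
    P=pts(n,z['d'],s); im=z['im'].astype(int)
    g=(im.max(-1)<120)&(im.max(-1)-im.min(-1)<25)&(abs(P[...,2]-55)<6)&(z['d']>0)&(np.hypot(P[...,0]-600,P[...,1])<250)
    g=cv2.morphologyEx(g.astype(np.uint8),cv2.MORPH_OPEN,np.ones((3,3)))
    k,l,st,c=cv2.connectedComponentsWithStats(g); i=1+st[1:,4].argmax()
    q=P[l==i]; r=cv2.minAreaRect(q[:,:2].astype(np.float32)); print(n,len(q),'z',np.median(q[:,2]),r)
    return P,im,r
if __name__=='__main__':
  for a in sys.argv[1:]:
    n=a.rstrip('0123456789'); P,im,r=fit(n,a)
    w=(P[...,2]>64)&(P[...,2]<92)&(im.min(-1)>90)
    k,l,st,c=cv2.connectedComponentsWithStats(w.astype(np.uint8))
    ctr=np.array(r[0])
    for i in range(1,k):
        q=P[l==i]; m=np.median(q,0)
        if st[i,4]>4 and np.hypot(*(m[:2]-ctr))<120: print(st[i,4],c[i].round(),m.round(1),q.min(0).round(),q.max(0).round())
E
python3 m.py scene0 side0 wrist0
python3 - <<'E'
import cv2
a=cv2.imread('pics/scene0.png')[190:370,220:440];b=cv2.imread('pics/side0.png')
cv2.imwrite('pics/c.png',cv2.resize(a,None,fx=3.3,fy=3.3,interpolation=2));
E
```

```text
scene 1545 z 56.5396826546131 ((594.484375, -93.630126953125), (97.34298706054688, 194.15869140625), 51.19256591796875)
190 [302. 249.] [546.3 -80.6  76.9] [ 508. -110.   64.] [578. -46.  91.]
24 [322. 242.] [560.  -26.4  74.8] [555. -30.  65.] [569. -18.  81.]
33 [324. 255.] [592.9 -52.5  70.1] [586. -61.  64.] [600. -44.  81.]
150 [306. 277.] [ 617.5 -139.3   74.4] [ 582. -160.   64.] [ 643. -101.   88.]
39 [326. 268.] [626.4 -80.7  69.6] [620. -90.  64.] [637. -71.  79.]
33 [328. 281.] [ 660.2 -106.3   69.8] [ 652. -115.   64.] [ 668. -100.   83.]
side 1000 z 52.585095974788715 ((592.51171875, -95.18872833251953), (102.67196655273438, 186.10440063476562), 50.34053039550781)
9 [333. 243.] [558.3 -28.7  70.8] [552. -33.  68.] [562. -20.  75.]
13 [347. 245.] [588.5 -54.   70.3] [584. -61.  66.] [593. -49.  74.]
6 [362. 246.] [622.4 -81.9  71.1] [618. -86.  68.] [624. -77.  74.]
13 [378. 248.] [ 656.6 -108.8   69.7] [ 652. -114.   64.] [ 661. -102.   74.]
23 [327. 256.] [514.8 -63.3  75.5] [507. -70.  65.] [524. -52.  84.]
19 [340. 257.] [543.4 -87.2  78.2] [535. -92.  65.] [550. -74.
[... 541 characters left out ...]
   72.6] [507. -75.  64.] [535. -49.  85.]
239 [279. 313.] [546.3 -79.4  80.5] [536. -96.  64.] [557. -72.  85.]
182 [372. 308.] [623.9 -77.6  73. ] [618. -89.  64.] [634. -71.  77.]
56 [295. 315.] [558.5 -88.3  64.7] [554. -96.  64.] [562. -81.  66.]
8 [288. 318.] [551.8 -91.   64.6] [550. -92.  64.] [553. -90.  66.]
11 [313. 323.] [574.3 -94.1  67.9] [573. -95.  65.] [576. -93.  71.]
67 [337. 365.] [ 594.  -126.6   83.1] [ 590. -138.   64.] [ 604. -123.   86.]
16 [350. 364.] [ 608.4 -137.5   64.7] [ 604. -140.   64.] [ 612. -135.   66.]
224 [370. 377.] [ 624.1 -143.4   79.6] [ 612. -160.   64.] [ 641. -133.   84.]
8 [376. 385.] [ 632.2 -160.    65. ] [ 631. -161.   64.] [ 634. -158.   65.]
```

View pics/side0.png

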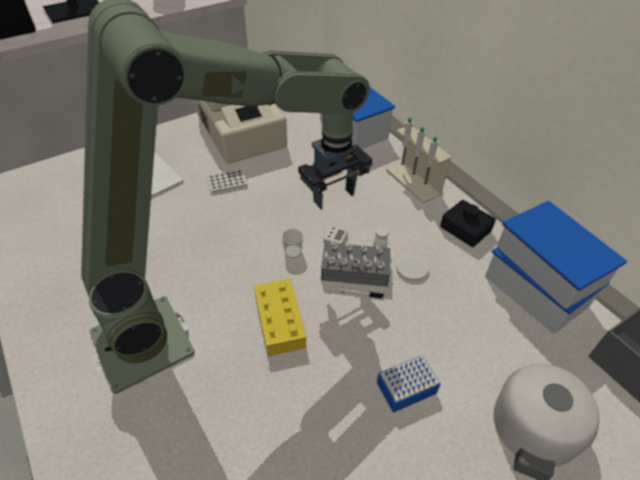

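View pics/c.png

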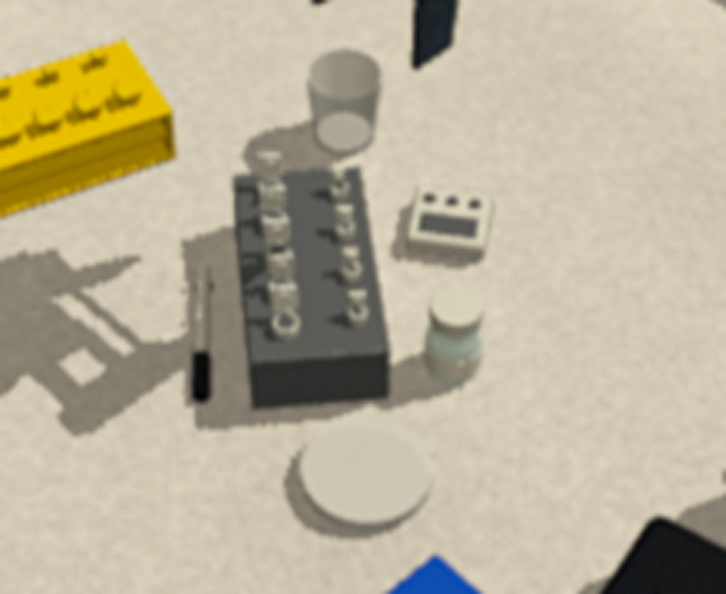

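```bash
python3 - <<'E'
from m import *
P,im,r=fit('wrist','wrist0')
C=np.array([593.5,-94.5]);a=np.radians(-39);X=np.array([np.cos(a),np.sin(a)]);Y=np.array([-X[1],X[0]])
print('tcp rel',(np.array([575,0])-C)@X,(np.array([575,0])-C)@Y)
Q=np.stack([(P[...,:2]-C)@X,(P[...,:2]-C)@Y,P[...,2]],-1)
w=(im.min(-1)>90)
for n in('wrist0','scene0','side0'):
    nm=n[:-1];z=np.load('pics/'+n+'.npz');P=pts(nm,z['d'],{'ee_pos':z['p'],'ee_rot':z['r']});im=z['im'].astype(int)
    Q=np.stack([(P[...,:2]-C)@X,(P[...,:2]-C)@Y,P[...,2]],-1);w=im.min(-1)>90
    for k in range(5):
        h=-78+34*k
        m=w&(Q[...,2]>72)&(Q[...,2]<90)&(abs(Q[...,1]+22)<16)&(abs(Q[...,0]-h+2)<17)
        q=Q[m]
        if len(q)>5: print(n,k+1,len(q),'x-h',np.percentile(q[:,0]-h,[5,50,95]).round(1),'y',np.percentile(q[:,1],[5,50,95]).round(1),'z',np.percentile(q[:,2],[50,97]).round(1))
    # beaker: non-rack things z>30 around -x end
    m=(Q[...,0]<-98)&(Q[...,0]>-230)&(abs(Q[...,1])<110)&(Q[...,2]>15)&(Q[...,2]<85)&(P[...,0]>430)&(im.max(-1)-im.min(-1)<40)
    q=Q[m]
    if len(q)>20: print('beaker',len(q),np.percentile(q,[2,50,98],0).round(0).tolist())
E
```

```text
wrist 10911 z 55.14127671224236 ((578.9317626953125, -80.84950256347656), (100.26948547363281, 153.53363037109375), 51.075218200683594)
tcp rel -73.84797724116359 61.79786612326176
wrist0 1 198 x-h [-9.7 -6.7 -2. ] y [-27.6 -18.3 -11.5] z [81.7 84. ]
wrist0 2 183 x-h [-6.6 -4.7  0.1] y [-27.7 -18.  -11.3] z [82.6 84.7]
wrist0 4 62 x-h [-5.6 -4.   1.1] y [-29.  -24.2 -19.6] z [83.2 85.1]
wrist0 5 147 x-h [-10.9  -8.3  -3.4] y [-27.9 -18.8 -11.4] z [81.8 83.4]
beaker 3955 [[-218.0, 20.0, 17.0], [-200.0, 39.0, 54.0], [-103.0, 101.0, 71.0]]
scene0 1 45 x-h [-10.3  -4.2   0.7] y [-27.6 -20.1 -12.2] z [77.7 85.7]
scene0 2 46 x-h [-6.  -1.9  2.7] y [-27.9 -19.3 -10.6] z [80.5 87.8]
scene0 3 41 x-h [-6.3 -3.   1.7] y [-27.8 -20.3 -10.8] z [79.4 86.3]
scene0 4 39 x-h [-5.3 -1.8  1.6] y [-26.4 -19.  -11.4] z [80.9 87.3]
scene0 5 46 x-h [-9.9 -5.3 -1.1] y [-28.2 -20.9 -11.8] z [78.5 85.3]
beaker 591 [[-220.0, 22.0, 17.0], [-177.0, 50.0, 51.0], [-144.0, 79.0, 74.0]]
side0 1 15 x-h [-7.5 -4.5 -1. ] y [-32.7 -24.7 -16.7] z [78.  83.1]
side0 2 15 x-h [-4.  -1.6  2.2] y [-32.2 -22.8 -12.6] z [79. 83.]
side0 3 18 x-h [-5.1 -2.3  1.3] y [-31.7 -24.2 -14. ] z [78.1 84.4]
side0 4 17 x-h [-3.6 -0.9  2.4] y [-31.8 -25.6 -15.7] z [80.3 84.1]
side0 5 14 x-h [-7.5 -4.5 -1.8] y [-30.9 -23.9 -16.3] z [76.6 81.1]
beaker 491 [[-215.0, 16.0, 16.0], [-187.0, 52.0, 47.0], [-157.0, 78.0, 69.0]]
```

```bash
python3 -m pendant '[{"xyz":[-0.02,0.01,0.01],"roll":8,"jaw":1},{"xyz":[-0.045,0.02,0.025],"roll":16,"jaw":1},{"xyz":[-0.065,0.03,0.04],"roll":24,"jaw":1},{"xyz":[-0.08,0.035,0.055],"roll":32,"jaw":1},{"xyz":[-0.087,0.037,0.07],"roll":39,"jaw":1},{"xyz":[-0.087,0.037,0.074],"roll":39,"jaw":1},{"xyz":[-0.087,0.037,0.074],"roll":39,"jaw":1},{"xyz":[-0.087,0.037,0.074],"roll":39,"jaw":1}]'
python3 - <<'E'
from m import *
im,d,s=snap('wrist','wrist1'); P,im,r=fit('wrist','wrist1'); im=im.astype(int)
print(s['ee_pos'],s['ee_rot'],s['force'],s['gripper_width'])
C=np.array([593.5,-94.5]);a=np.radians(-39);X=np.array([np.cos(a),np.sin(a)]);Y=np.array([-X[1],X[0]])
Q=np.stack([(P[...,:2]-C)@X,(P[...,:2]-C)@Y,P[...,2]],-1);w=im.min(-1)>90
for row,y0,hs in(('L',-22,-78+34*np.arange(5)),('s',30,-69+42*np.arange(4))):
  for k,h in enumerate(hs):
    q=Q[w&(Q[...,2]>70)&(Q[...,2]<90)&(abs(Q[...,1]-y0)<16)&(abs(Q[...,0]-h+2)<16)]
    if len(q)>5: print(row,k+1,len(q),'x-h',np.percentile(q[:,0]-h,[5,50,95]).round(1),'y',np.percentile(q[:,1],[5,50,95]).round(1),'z',np.percentile(q[:,2],[50,97]).round(1))
E
```

```text
time_s: 1.15
ee_pos: [488.9, -36.9, 140.5]
ee_rot: [-180.0, -0.1, -38.9]
force: [-0.4, 0.1, -0.2]
gripper_width: 14.3
wrist 33512 z 55.20762707731441 ((594.11865234375, -93.66502380371094), (98.91455841064453, 187.20285034179688), 51.010009765625)
[488.86773487 -36.94691065 140.50051502] [-1.79955280e+02 -6.60485840e-02 -3.89331895e+01] [-0.39807227  0.1093757  -0.16915542] 14.307075061114022
L 1 368 x-h [-9.6 -6.5 -1.6] y [-28.  -19.  -11.6] z [81.6 83.9]
L 2 427 x-h [-6.4 -5.3  0.1] y [-28.5 -19.7 -11.8] z [81.4 84.7]
L 3 456 x-h [-7.4 -6.2 -0.9] y [-28.5 -19.7 -11.7] z [81.2 84.6]
L 4 595 x-h [-6.  -5.1 -1.7] y [-28.8 -20.1 -11.9] z [80.2 84.8]
L 5 334 x-h [-10.8  -8.8  -3.2] y [-28.5 -19.4 -11.7] z [82.  83.5]
s 1 230 x-h [-5.4 -3.2  1.3] y [26.4 31.4 36.2] z [75.2 76.9]
s 2 230 x-h [-6.9 -4.9 -0.2] y [26.3 31.4 36.2] z [74.9 76.8]
s 3 271 x-h [-5.9 -4.3  1. ] y [26.2 31.2 36.2] z [74.7 76.9]
s 4 299 x-h [-5.5 -4.1  1.5] y [26.  31.2 36.4] z [74.7 77.2]
```

View pics/wrist1.png

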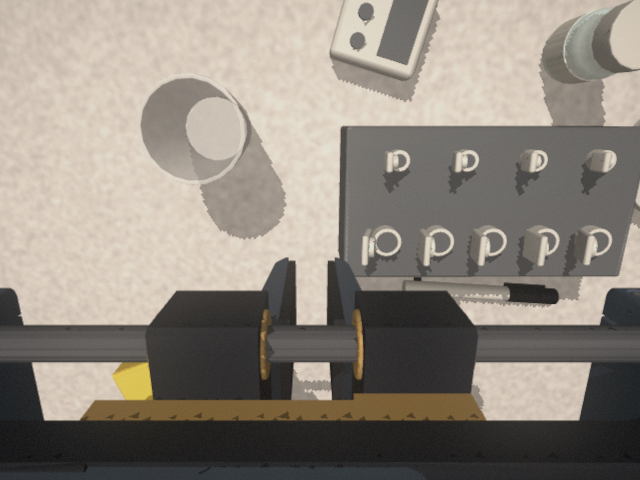

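The row centre is at y≈-20.5 in my rack frame, and all five lids stand at about 1.6–2.0 rad. The tool is 14 mm short of lid1. I descend, then sweep lid1 slowly.

```bash
python3 -m pendant '[{"xyz":[0,0,0.02],"roll":0,"jaw":1},{"xyz":[0,0,0.04],"roll":0,"jaw":1},{"xyz":[0,0,0.055],"roll":0,"jaw":1},{"xyz":[0,0,0.065],"roll":0,"jaw":1},{"xyz":[0,0,0.070],"roll":0,"jaw":1},{"xyz":[0,0,0.071],"roll":0,"jaw":1},{"xyz":[0,0,0.071],"roll":0,"jaw":1},{"xyz":[0,0,0.071],"roll":0,"jaw":1}]' 5
python3 - <<'E'
from h import *
a=np.radians(-39);s=env.state();p=s['ee_pos'][:2]-[593.5,-94.5];print(p@[np.cos(a),np.sin(a)],p@[-np.sin(a),np.cos(a)],s['ee_pos'][2],s['ee_rot'],s['force'],s['gripper_width'])
E
```

```text
time_s: 2.2
ee_pos: [488.3, -37.1, 69.4]
ee_rot: [-180.0, -0.1, -39.0]
force: [-0.3, 0.0, -0.5]
gripper_width: 0.6
-117.87357009048316 -21.529215173258763 69.38375941001995 [-1.79968142e+02 -5.00717440e-02 -3.89981403e+01] [-0.32200307  0.00839304 -0.45775221] 0.5676753415340962
```

```bash
python3 -m pendant '[{"xyz":[0.006,-0.001,0],"roll":0,"jaw":1},{"xyz":[0.012,-0.001,0],"roll":0,"jaw":1},{"xyz":[0.018,-0.001,0],"roll":0,"jaw":1},{"xyz":[0.024,-0.001,0],"roll":0,"jaw":1},{"xyz":[0.030,-0.001,0],"roll":0,"jaw":1},{"xyz":[0.036,-0.001,0],"roll":0,"jaw":1},{"xyz":[0.042,-0.001,0],"roll":0,"jaw":1},{"xyz":[0.047,-0.001,0],"roll":0,"jaw":1}]'
python3 -m pendant '[{"xyz":[0,0,0],"roll":0,"jaw":1},{"xyz":[0,0,0.0002],"roll":0,"jaw":1},{"xyz":[0,0,0.0004],"roll":0,"jaw":1},{"xyz":[0,0,0.0006],"roll":0,"jaw":1},{"xyz":[0,0,0.0008],"roll":0,"jaw":1},{"xyz":[0,0,0.0008],"roll":0,"jaw":1},{"xyz":[0,0,0.0008],"roll":0,"jaw":1},{"xyz":[0,0,0.0008],"roll":0,"jaw":1}]'
```

```text
time_s: 3.2
ee_pos: [525.7, -66.1, 68.9]
ee_rot: [-180.0, -0.0, -39.0]
force: [0.3, 1.1, 0.2]
gripper_width: 0.7
time_s: 4.2
ee_pos: [525.2, -65.8, 68.3]
ee_rot: [-180.0, -0.0, -39.0]
force: [-0.6, 0.9, 1.9]
gripper_width: 0.8
```

Light contact (about 2 N) at z≈68.3, so lid1 is flat. I carry on at that height.

```bash
python3 -m pendant '[{"xyz":[0.005,0,0],"roll":0,"jaw":1},{"xyz":[0.010,0,0],"roll":0,"jaw":1},{"xyz":[0.015,0,0],"roll":0,"jaw":1},{"xyz":[0.020,0,0],"roll":0,"jaw":1},{"xyz":[0.025,0,0],"roll":0,"jaw":1},{"xyz":[0.030,0,0],"roll":0,"jaw":1},{"xyz":[0.034,0,0],"roll":0,"jaw":1},{"xyz":[0.034,0,0],"roll":0,"jaw":1}]'
python3 - <<'E'
from h import *
im,d,s=snap('wrist','wrist2');print(s['force'])
P=pts('wrist',d,s);a=np.radians(-39);p=s['ee_pos'][:2]-[593.5,-94.5];print(p@[np.cos(a),np.sin(a)],p@[-np.sin(a),np.cos(a)])
E
```

```text
time_s: 5.2
ee_pos: [552.1, -87.5, 68.2]
ee_rot: [-180.0, -0.0, -39.0]
force: [-2.0, 1.5, 6.0]
gripper_width: 0.4
[-2.0380691   1.49509171  5.96055961]
-36.59914903473667 -20.659280281739505
```

View pics/wrist2.png

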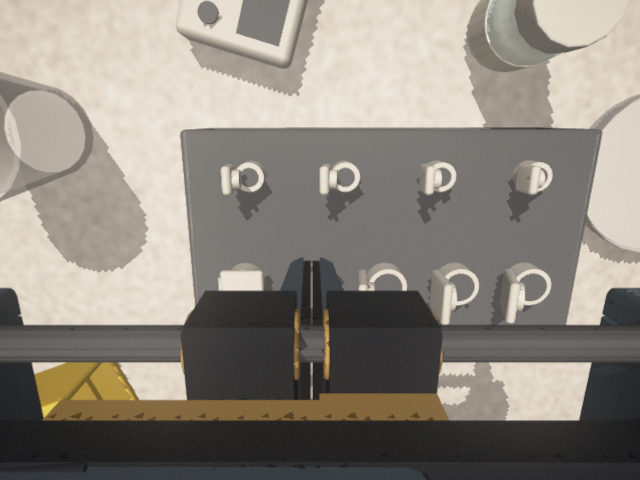

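Lid1 lies flat at (240,281) and lids 3–5 and the small lids are still open. The 6 N contact is more than needed, so I raise by 0.3 mm.

```bash
python3 -m pendant '[{"xyz":[0.005,0,-0.0003],"roll":0,"jaw":1},{"xyz":[0.010,0,-0.0003],"roll":0,"jaw":1},{"xyz":[0.015,0,-0.0003],"roll":0,"jaw":1},{"xyz":[0.020,0,-0.0003],"roll":0,"jaw":1},{"xyz":[0.025,0,-0.0003],"roll":0,"jaw":1},{"xyz":[0.030,0,-0.0003],"roll":0,"jaw":1},{"xyz":[0.034,0,-0.0003],"roll":0,"jaw":1},{"xyz":[0.034,0,-0.0003],"roll":0,"jaw":1}]'
python3 -m pendant '[{"xyz":[0.005,0,0],"roll":0,"jaw":1},{"xyz":[0.010,0,0],"roll":0,"jaw":1},{"xyz":[0.015,0,0],"roll":0,"jaw":1},{"xyz":[0.020,0,0],"roll":0,"jaw":1},{"xyz":[0.025,0,0],"roll":0,"jaw":1},{"xyz":[0.030,0,0],"roll":0,"jaw":1},{"xyz":[0.034,0,0],"roll":0,"jaw":1},{"xyz":[0.034,0,0],"roll":0,"jaw":1}]'
```

```text
time_s: 6.25
ee_pos: [578.5, -109.0, 68.4]
ee_rot: [-180.0, -0.0, -39.0]
force: [-0.8, 0.2, 0.3]
gripper_width: 0.7
time_s: 7.25
ee_pos: [604.8, -130.3, 68.3]
ee_rot: [-180.0, -0.0, -39.0]
force: [0.4, -0.5, 0.5]
gripper_width: 0.3
```

```bash
python3 -m pendant '[{"xyz":[0.005,0,0],"roll":0,"jaw":1},{"xyz":[0.010,0,0],"roll":0,"jaw":1},{"xyz":[0.015,0,0],"roll":0,"jaw":1},{"xyz":[0.020,0,0],"roll":0,"jaw":1},{"xyz":[0.025,0,0],"roll":0,"jaw":1},{"xyz":[0.030,0,0],"roll":0,"jaw":1},{"xyz":[0.036,0,0],"roll":0,"jaw":1},{"xyz":[0.036,0,0.0003],"roll":0,"jaw":1}]'
python3 -m pendant '[{"xyz":[0,0,0.0001],"roll":0,"jaw":1},{"xyz":[0,0,0.0001],"roll":0,"jaw":1},{"xyz":[0,0,-0.005],"roll":0,"jaw":1},{"xyz":[0,0,-0.02],"roll":0,"jaw":1},{"xyz":[0,0,-0.05],"roll":0,"jaw":1},{"xyz":[0,0.03,-0.09],"roll":0,"jaw":1},{"xyz":[-0.03,0.06,-0.13],"roll":0,"jaw":1},{"xyz":[-0.06,0.075,-0.15],"roll":0,"jaw":1}]'
python3 -m pendant '[{"xyz":[-0.02,0.0,0],"roll":0,"jaw":1},{"xyz":[-0.02,0,0],"roll":0,"jaw":1},{"xyz":[-0.02,0,0],"roll":0,"jaw":1},{"xyz":[-0.02,0,0],"roll":0,"jaw":1},{"xyz":[-0.02,0,0],"roll":0,"jaw":1},{"xyz":[-0.02,0,0],"roll":0,"jaw":1},{"xyz":[-0.02,0,0],"roll":0,"jaw":1},{"xyz":[-0.02,0,0],"roll":0,"jaw":1}]'
cat > chk.py <<'E'
from m import *
import sys
f=sys.argv[1];im,d,s=snap('wrist',f); P,im,r=fit('wrist',f)
C=np.array([593.5,-94.5]);a=np.radians(-39);X=np.array([np.cos(a),np.sin(a)]);Y=np.array([-X[1],X[0]])
Q=np.stack([(P[...,:2]-C)@X,(P[...,:2]-C)@Y,P[...,2]],-1);w=im.min(-1)>90
for row,y0,hs in(('L',-20.3,-68+34*np.arange(5)),('s',31.3,-63+42*np.arange(4))):
  for k,h in enumerate(hs):
    q=Q[w&(Q[...,2]>62)&(Q[...,2]<90)&(abs(Q[...,1]-y0)<9)&(abs(Q[...,0]-h)<16)]
    if len(q)>20:
      c=np.polyfit(q[:,0]-h,q[:,2],1)
      print(row,k+1,len(q),'x-h',np.percentile(q[:,0]-h,[5,50,95]).round(1),'z',np.percentile(q[:,2],[3,50,97]).round(1),'slope',c[0].round(3))
E
python3 chk.py wrist3
```

```text
time_s: 8.25
ee_pos: [633.4, -153.3, 68.3]
ee_rot: [-180.0, -0.1, -39.0]
force: [0.8, -0.5, 1.8]
gripper_width: 0.9
time_s: 9.25
ee_pos: [538.1, -174.0, 221.6]
ee_rot: [-179.9, -0.2, -39.1]
force: [0.8, 0.2, 0.1]
gripper_width: 0.6
time_s: 10.25
ee_pos: [523.1, -160.6, 218.1]
ee_rot: [-180.0, -0.0, -39.0]
force: [0.3, 0.1, 0.4]
gripper_width: 0.4
wrist 26270 z 55.18147390881148 ((593.276611328125, -92.59590148925781), (99.74370574951172, 188.744873046875), 50.907752990722656)
L 1 634 x-h [-10.5  -1.4   7.8] z [66.4 68.1 69.5] slope 0.015
L 2 641 x-h [-10.9  -1.6   7.7] z [66.5 68.  69.4] slope 0.023
L 3 651 x-h [-10.9  -1.6   7.7] z [66.2 68.1 69.6] slope 0.02
L 4 644 x-h [-11.2  -2.    7.4] z [66.4 68.1 69.5] slope 0.02
L 5 652 x-h [-11.3  -2.2   7.3] z [66.2 68.1 69.6] slope 0.029
s 1 359 x-h [-10.   -3.6   3.7] z [62.8 65.4 76.9] slope -1.034
s 2 375 x-h [-11.7  -3.4   3.4] z [63.  65.3 76.7] slope -0.914
s 3 353 x-h [-11.2  -3.1   3.7] z [63.1 65.4 77. ] slope -0.891
s 4 346 x-h [-10.9  -4.9   3.6] z [63.5 68.3 77. ] slope -0.777
```

View pics/wrist3.png

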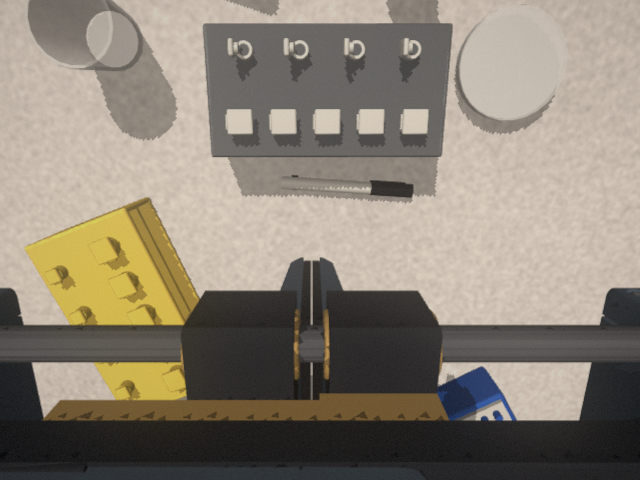

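All five large lids lie flat at (240–415,122), the four small ones are open, and the pen, dish and beaker look untouched. The lids show a 0.02 rad slope, so I compare it with the rack top's own slope in the same depth image.

```bash
python3 - <<'E'
from m import *
P,im,r=fit('wrist','wrist3')
C=np.array([593.5,-94.5]);a=np.radians(-39);X=np.array([np.cos(a),np.sin(a)]);Y=np.array([-X[1],X[0]])
Q=np.stack([(P[...,:2]-C)@X,(P[...,:2]-C)@Y,P[...,2]],-1);w=im.min(-1)>90
def pl(q): 
    A=np.c_[q[:,:2],np.ones(len(q))];return np.linalg.lstsq(A,q[:,2],rcond=None)[0].round(4)
print('rack',pl(Q[(im.max(-1)<120)&(abs(Q[...,2]-55)<3)&(abs(Q[...,0])<85)&(abs(Q[...,1])<45)]))
print('bench',pl(Q[(abs(Q[...,2])<5)&(abs(Q[...,0])<250)]))
for k in range(5):
    h=-68+34*k
    m=w&(abs(Q[...,2]-68)<3.5)&(abs(Q[...,1]+20)<8)&(abs(Q[...,0]-h+1)<8)
    q=Q[m]; print(k+1,len(q),pl(q-[h,-20,0]))
E
```

```text
wrist 26270 z 55.18147390881148 ((593.276611328125, -92.59590148925781), (99.74370574951172, 188.744873046875), 50.907752990722656)
rack [2.00000e-04 4.00000e-04 5.52063e+01]
bench [-0.      0.0006  0.2596]
1 435 [-4.40000e-03 -8.60000e-03  6.81716e+01]
2 439 [ 1.27000e-02 -2.60000e-03  6.81188e+01]
3 440 [4.00000e-03 4.60000e-03 6.82165e+01]
4 435 [ 9.00000e-03 -1.41000e-02  6.81899e+01]
5 430 [-1.70000e-03 -1.52000e-02  6.82431e+01]
```

The slopes are within noise (about 0.01 rad) and the lid tops are at 68.1–68.2 mm, so all five are shut. The arm is well clear, so I hand in.

```bash
python3 -c "
from workcell import env
print(env.job_done())"
```

```text
the job is handed in; nothing more can be done
None
```

All five large lids are shut and the job is handed in. I closed the fingers and ran them along the row from the hinge end in one pass, about 68.3 mm above the bench. The lids folded shut one after another, with nothing grasped.

- **Force:** the readings at the end of each move were about 0.5–2 N, except one of about 6 N vertically just after lid2. I raised the path 0.3 mm after that.
- **Lids:** in the last close view, the large lid tops are at 68.1–68.2 mm and level to about 0.01 rad. A first, cruder fit gave slopes of 0.015–0.03 rad. The finer fit, checked against the rack's own top, put these within noise.
- **Small tubes:** all four lids are still open.
- **Rack and bench:** the rack is where it was to within 1–2 mm and 0.1°, which is the measurement noise. The pen, dish and beaker look undisturbed. The jar and timer were outside the last view, but the arm never went near them.
- **Finish:** the arm stopped about 220 mm above the bench with the force near zero, at about 10 s of the 42 s allowed.

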